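Find and press the hidden catch of the dryer's lint box

TASK

The clothes dryer's white lint box is shut by a childproof catch: one of the four identical grey pads set flush in its top is the catch and the other three are dead. Feel across them with gentle fingertip pushes until one gives, push that one fully home so that it stays in and the blue hatch stands ajar, then take the hand away. Do not touch the hatch itself, and leave the jar, cup, bottles, can, tray and brush where they stand.

Things in the scene. Friction and masses are not known exactly. Their poses are not given: they have to be found in the camera images.
- lint_box: Fixed white plastic box, 260 mm (its x) by 540 mm (its y) by 70 mm high, flat top; origin: centre of its underside, z up, its -x side towards the robot. Four square grey pads, 57 mm wide, in 62 mm openings, lie in a row along y in the nearer half of the top: centres at x = -60 mm and y = -127.5, -42.5, 42.5, 127.5 mm, tops 68 mm above the underside (2 mm below the top around them).
- catch (a joint): Travel of the catch pad in m: 0 flush, 0.010 fully home. Any one of the four pads may be the catch, all look alike; the dead ones are rubber-backed and yield 4 mm at most (at 20 N), springing back. The catch gives at about 3.5 N (under 8 N in all), sinks straight down to a firm stop and stays where it is left. The fingertips must enter its opening to push it home.
- hatch: Blue hatch, 125 mm (x) by 334 mm (y) by 6 mm, flush in the far half of the box top and hinged along its near edge, so that its far edge rises; it tilts 0.35 rad (43 mm up) when the catch is fully home, in step with the catch; origin on the hinge line, 7 mm to the -x side of the box's centre and 66 mm above its underside. Only the catch may move it.
- stain_jar: Loose small jar with a red cap, 42 mm wide, 60 mm high, standing on the top of the lint box near its +y end, behind the row of pads. Origin: centre of its underside.
- dosing_cup: Loose blue cup, 54 mm wide, 50 mm high, standing on the top of the lint box near its -y end, behind the row of pads. Origin: centre of its underside.
- detergent: Loose white detergent bottle with a green label, 90 mm wide, 230 mm high, on the table to the robot's left. Origin: centre of its underside.
- softener: Loose blue softener bottle, 76 mm wide, 200 mm high, on the table to the right. Origin: centre of its underside.
- spray_can: Loose yellow can, 58 mm wide, 170 mm high, on the table to the left. Origin: centre of its underside.
- peg_tray: Loose orange open tray of pegs, 120 by 160 mm, 50 mm high, on the table to the right. Origin: centre of its underside.
- brush: Loose brush lying on the table to the left of the robot. Origin: its underside, near mid-length.

How it is judged:
At the end, for the whole second after the job is handed in: The catch pad is home (at least 8 of its 10 mm) and stays in, the hatch stands ajar at 0.27 rad or more and at rest, and all loose things are within 30 mm of where they were (value of joint catch above 0.008 m and angle between hatch's own z axis and vertical above 0.27 rad and angular speed of hatch below 0.05 rad/s and distance of each of stain_jar, dosing_cup, detergent, softener, spray_can, peg_tray, brush from where it was at the start of the episode below 0.03 m); the robot touches nothing.
It fails at once if the hatch was touched (pried, pushed or lifted) instead of being released by its catch (contact force between any of the arm, the fingers and hatch above 3 N).
It fails at once if the fingers pushed harder than 80 N: not gentle (contact force between the fingers and anything else above 80 N).
It fails at once if a loose thing was lifted, carried or pushed aside by more than 30 mm (distance of any of stain_jar, dosing_cup, detergent, softener, spray_can, peg_tray, brush from where it was at the start of the episode above 0.03 m).
It also fails if it takes over 45 s, if anything falls off the work surface, if the arm or the gripper's body presses on something with over 40 N, if the wrist force passes 120 N, or if a joint passes its speed limit or range.

ROBOT

A 6-joint arm with a two-finger parallel gripper is mounted at the origin on the work surface. World frame = base frame: x ahead of the robot, y to its left, z up, the work surface at z = 0. Lengths are in m, angles in rad, forces in N, time in s.
With the tool pointing down it reaches from about 0.35 to 0.975 m from the base axis. Payload 4.9 kg.
Tool frame: the origin (TCP) lies at the very end of the fingers, on their centre line; the grasp point (between the pads) lies 19 mm behind it; x points along the fingers, y is the direction in which the jaws open and shut, and the axes are right-handed (so a half turn about x gives the same grasp; the last joint's range is limited). The gripper opens to 85 mm and grips with 20 to 120 N. Pads are 22 mm wide; open, the fingers measure 114 mm over their backs; the gripper's body (76 mm by 85 mm) begins 54 mm behind the grasp point. The pads swing forward as they close: fully open they stand 13 mm farther back than shut.
Start: joints at [-1.281, 0.053, 1.613, -0, 1.476, -0.119], TCP at [0.248, -0.573, 0.192] pointing down, gripper open.
Joint ranges: [-3.01, 3.01], [-1.01, 2.22], [0.06, 2.58], [-1.02, 4.17], [0.09, 2.62], [-3.14, 3.14]. Speed limits (rad/s): [2.57, 2.57, 3.14, 3.14, 3.14, 3.14].

INTERFACE

Orientations are given as a rotation vector (axis times angle).
In Python, from station import ctrl, get_image, calibration, finish_job, search_frame, cut_out, mark_of gives the robot as it stands. The module is installed in compiled form; this text tells all that it offers.
- The arm moves only by the tool arm_command, never from a script. Its argument "plan" is a list that holds one entry, the list of rows, each a list of 7 numbers: the shift along the tool's x, y, z in m, then the turn, a rotation vector about the tool's x, y, z in degrees, then the finger opening in m, from 0 to 0.0854. A call has 1 to 20 rows; each row shifts and turns the pose as measured when the row begins, along the tool's axes as they then stand; what a row does not reach is not made up. A row lasts 1/12 s, in which the tool goes at most 41.7 mm and 7.16 degrees, less where a joint would pass 70% of its speed; a pose out of reach is approached as far as the arm can. A call with a gripper value outside its range is refused whole. The fingers move at their own pace and stop on an object; "squeeze" is the grip in N (left out, the last holds). Time passes only in rows, so rows that do not move let the fingers close. It gives the time, the measured TCP pose, the force and the opening at its end, in the units of the state.
- ctrl.get_obs(): the state, without advancing time (a new reading comes with each control period).
- get_image(name): name is "scene" or "side" or "wrist"; returns the picture (480x640x3 uint8, red, green, blue); there is no depth.
- calibration(name): a dict with "fx", "fy", "cx", "cy" (pixels), "cam_to_world" (4x4, takes a point from camera to world coordinates); the wrist camera has in their place "hand_eye" (4x4, takes a point from camera to tool coordinates, whose origin is the TCP and whose axes are the tool frame's). Camera axes: x right, y down, z forward; pixel columns grow to the right and rows downward; lengths in m; the calibration is good to about 2 mm. A picture is of the moment at which its call begins: read the wrist's pose just before it. calibration takes no time and is no camera call.
- finish_job(): hands the job in, once; it reports no verdict.
Trained networks look in the newest picture that a camera, given by its name, has taken for a name from the list of things; names that differ only in an ending like _2 or _b are one class to them, and where a whole thing is asked for, a point or a joint stands for the part that bears it (a point fixed in the world has none). Each returns a list of dicts, best first, with "conf" (0 to 1); they miss things now and then, are a little off and sometimes report something else, mostly with a low value. They report only what shows in the picture. A call takes as long as a camera call.
- search_frame(camera, thing): "at" ([x, y, z] in m, in the coordinates of the camera as it stood for that picture, good to about 4 mm: the middle of the surface that is visible of it).
- cut_out(camera, thing): "mask" (480x640 bool, what is visible of it).
- mark_of(camera, thing): "at" ([x, y, z] in m, in the coordinates of the camera as it stood for that picture, good to about 4 mm: a listed point, or the origin of a listed thing).
The state is a dict: "t": time; "q": joint angles; "dq": joint speeds; "effort": joint torques, N m; "tool_pos": TCP position; "tool_rot": TCP orientation; "contact_force": force on the tool from outside, world axes, zero at the start; "wrist_torque": the same for the moment, N m; "opening": finger opening in m.
Only numpy, scipy, OpenCV 4.12 (cv2) and the standard library are available. Lean on these libraries where they do the work, as an engineer would, in place of code of your own. Each camera call takes 0.05 s, during which the arm holds its last target. There are 200 camera calls.

## Working session

There is one attempt and no reset: what is moved stays moved. The work goes in short steps, Python scripts to look and compute and a tool call to move; the robot and the scene stay as the last step left them, time stands still between calls to the robot, and variables do not carry over. Pictures are saved under pics/ and viewed, about 8 in all and at most 12, crops included, and the job is handed in when it is done.

Besides the shell and the picture viewer there is one more tool, called after "Request:" by a JSON object that holds its "op" and its "data". arm_command: Moves the arm, as the interface text tells. Its arguments: {"type":"object","properties":{"plan":{"type":"array","items":{"type":"array","items":{"type":"array","items":{"type":"number"}}}},"squeeze":{"type":"number"}},"required":["plan"]}

```bash
mkdir -p pics
cat > h.py <<'E'
import numpy as np,cv2
from scipy.spatial.transform import Rotation as R
from station import *
def T():
    o=ctrl.get_obs();M=np.eye(4);M[:3,:3]=R.from_rotvec(o["tool_rot"]).as_matrix();M[:3,3]=o["tool_pos"];return M
def c2w(cam):
    c=calibration(cam);return np.array(c["cam_to_world"]) if cam!="wrist" else T()@np.array(c["hand_eye"])
def w(M,p): return (M@np.r_[p,1])[:3]
def save(cam,n):
    cv2.imwrite(f"pics/{n}.png",get_image(cam)[:,:,::-1])
E
python3 - <<'E'
from h import *
np.set_printoptions(precision=4,suppress=True)
print(ctrl.get_obs()); print(T())
for cam in("scene","side"):
    M=c2w(cam);save(cam,cam+"0")
    for th in ["lint_box","hatch","catch"]:
        for r in mark_of(cam,th)[:4]: print(cam,th,round(r["conf"],2),w(M,r["at"]))
    for r in search_frame(cam,"catch")[:4]: print("sf",round(r["conf"],2),w(M,r["at"]))
for th in ["stain_jar","dosing_cup","detergent","softener","spray_can","peg_tray","brush"]:
    for r in mark_of("side",th)[:1]: print(th,round(r["conf"],2),w(c2w("side"),r["at"]))
print(calibration("wrist"))
E
```

```text
{'t': 0.0, 'q': array([-1.281 ,  0.0533,  1.6143, -0.    ,  1.476 , -0.119 ]), 'dq': array([0.0001, 0.0009, 0.0004, 0.0015, 0.0004, 0.0003]), 'effort': array([ -0.0014, -39.369 , -37.0173,  -0.0002,   0.0071,   0.    ]), 'tool_pos': array([ 0.2482, -0.5728,  0.1907]), 'tool_rot': array([ 1.997 ,  0.4161, -1.9974]), 'contact_force': array([0.024 , 0.1019, 0.3238]), 'wrist_torque': array([-0.0494, -0.0333, -0.0018]), 'opening': 0.08498182864859546}
[[-0.0006  0.3975 -0.9176  0.2482]
 [ 0.0019 -0.9176 -0.3975 -0.5728]
 [-1.     -0.002  -0.0002  0.1907]
 [ 0.      0.      0.      1.    ]]
scene lint_box 0.74 [ 0.5352 -0.047   0.0015]
scene hatch 0.71 [ 0.5271 -0.0424  0.0676]Traceback (most recent call last):
  File "<stdin>", line 7, in <module>
ValueError: it knows: brush, detergent, dosing_cup, hatch, lint_box, peg_tray, softener, spray_can, stain_jar
```

View pics/scene0.png

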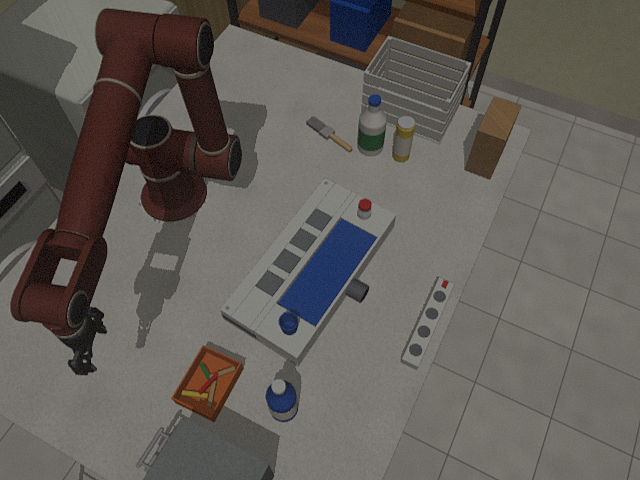

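The scene shows the four pads at about (319,219), (303,239), (285,260) and (270,283). The cup sits at (288,322), the jar at (365,207), the tray at (208,380) and the softener at (280,400).

Run:
```python
from h import *
np.set_printoptions(precision=4,suppress=True)
def proj(cam,uv,z):
    c=calibration(cam);M=c2w(cam);d=M[:3,:3]@np.array([(uv[0]-c["cx"])/c["fx"],(uv[1]-c["cy"])/c["fy"],1]);o=M[:3,3]
    return o+d*(z-o[2])/d[2]
g=get_image("scene")
hsv=cv2.cvtColor(g,cv2.COLOR_RGB2HSV)
P=[]
for uv in [(319,219),(303,239),(285,260),(270,283)]:
    roi=np.zeros(g.shape[:2],np.uint8);cv2.circle(roi,uv,14,1,-1)
    gray=cv2.cvtColor(g,cv2.COLOR_RGB2GRAY)
    t=(int(gray[uv[1],uv[0]])+int(np.percentile(gray[roi>0],95)))/2
    m=((gray<t)&(roi>0)&(hsv[...,1]<90)).astype(np.uint8)
    n,l,s,c=cv2.connectedComponentsWithStats(m);k=l[uv[1],uv[0]]
    P.append(proj("scene",c[k],.068));print(c[k],s[k,4],P[-1])
P=np.array(P);d=np.diff(P,axis=0);print(np.linalg.norm(d,axis=1),np.degrees(np.arctan2(*(P[0]-P[-1])[[1,0]])))
for cam in("scene","side"):
    M=c2w(cam);save(cam,cam+"1")
    for th in ["lint_box","hatch","stain_jar","dosing_cup","softener","peg_tray"]:
        for r in mark_of(cam,th)[:1]: print(cam,th,round(r["conf"],2),w(M,r["at"]))
```

```text
[318.4195 219.2586] 348 [0.4895 0.0887 0.068 ]
[302.7817 239.5283] 371 [0.4809 0.0038 0.068 ]
[286.375  260.6964] 392 [ 0.4721 -0.0813  0.068 ]
[269.669 282.7  ] 420 [ 0.4642 -0.1654  0.068 ]
[0.0853 0.0855 0.0845] 84.29954545021789
scene lint_box 0.86 [ 0.5373 -0.0469  0.0027]
scene hatch 0.64 [ 0.5295 -0.0419  0.0681]
scene stain_jar 0.7 [0.6042 0.1631 0.0724]
scene dosing_cup 0.75 [ 0.579  -0.26    0.0715]
scene softener 0.58 [ 0.6566 -0.4433 -0.0027]
scene peg_tray 0.8 [ 0.4503 -0.485  -0.0011]
side lint_box 0.81 [ 0.5421 -0.0433 -0.0012]
side hatch 0.82 [ 0.5283 -0.0418  0.0632]
side stain_jar 0.74 [0.6062 0.1684 0.0718]
side dosing_cup 0.63 [ 0.5837 -0.2581  0.0659]
side softener 0.74 [ 0.6612 -0.4418 -0.0034]
side peg_tray 0.9 [ 0.4545 -0.4778  0.0009]
```

View pics/side1.png

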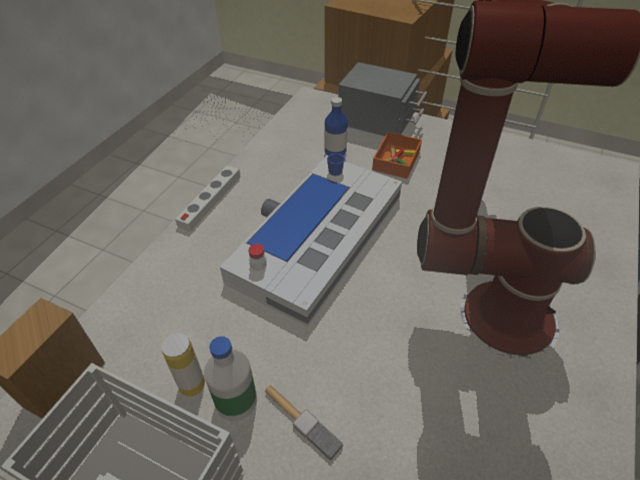

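Both views agree: the pad spacing comes out at 85 mm and the box yaw at about -5.7°. I'll go above the nearest pad with the fingers shut.

Request:
{"op": "arm_command", "data": {"plan": [[[0, -0.024, -0.03, 0, 0, 0, 0], [0, -0.024, -0.03, 0, 0, 0, 0], [0, -0.024, -0.03, 0, 0, 0, 0], [0, -0.024, -0.03, 0, 0, 0, 0], [0, -0.024, -0.03, 0, 0, 0, 0], [0, -0.024, -0.03, 0, 0, 0, 0], [0, -0.024, -0.03, 0, 0, 0, 0], [0, -0.024, -0.03, 0, 0, 0, 0], [0, -0.024, -0.03, 0, 0, 0, 0], [0, -0.024, -0.03, 0, 0, 0, 0], [0, -0.024, -0.03, 0, 0, 0, 0], [0, -0.024, -0.03, 0, 0, 0, 0], [0, 0, 0, 0, 0, 0, 0], [0, 0, 0, 0, 0, 0, 0]]], "squeeze": 30}}

```text
t: 2.07
tool_pos: [0.4733, -0.1495, 0.1924]
tool_rot: [2.003, 0.405, -1.992]
contact_force: [-0.4, -1.7, 0.0]
opening: 0.0004
```

Run:
```python
from h import *
np.set_printoptions(precision=4,suppress=True)
M=c2w("wrist");save("wrist","w1");c=calibration("wrist");im=cv2.imread("pics/w1.png")
P=np.array([[.4895,.0887],[.4809,.0038],[.4721,-.0813],[.4642,-.1654]])
for p in P:
    q=(np.linalg.inv(M)@np.r_[p,.068,1])[:3]
    if q[2]>0:
        u=q[:2]/q[2]*[c["fx"],c["fy"]]+[c["cx"],c["cy"]];print(u)
        if abs(u).max()<2000: cv2.drawMarker(im,tuple(int(v) for v in u),(0,0,255))
cv2.imwrite("pics/w1m.png",im)
for p in P: print("tool delta",(np.linalg.inv(T())@np.r_[p,.075,1])[:3])
```

```text
[52.9148 94.9106]
[151.4318 147.3403]
[242.417  195.9847]
[325.9409 239.6864]
tool delta [ 0.1169 -0.2135 -0.108 ]
tool delta [ 0.1171 -0.1388 -0.0668]
tool delta [ 0.1172 -0.064  -0.0253]
tool delta [0.1174 0.0103 0.015 ]
```

View pics/w1m.png

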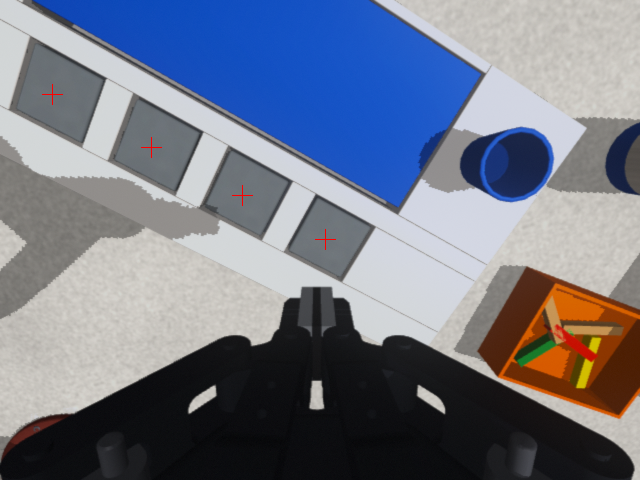

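The wrist view shows all four projected markers on the pad centres, within a few pixels: (53,95), (151,147), (242,196) and (326,240). Next I'll descend over the right-most pad.

Request:
{"op": "arm_command", "data": {"plan": [[[0.02, 0.011, 0.015, 0, 0, 0, 0], [0.035, 0, 0, 0, 0, 0, 0], [0.03, 0, 0, 0, 0, 0, 0], [0.012, 0, 0, 0, 0, 0, 0], [0, 0, 0, 0, 0, 0, 0], [0, 0, 0, 0, 0, 0, 0]]]}}

```text
t: 2.62
tool_pos: [0.4636, -0.1744, 0.0951]
tool_rot: [2.011, 0.39, -1.991]
contact_force: [-0.7, -0.2, -0.1]
opening: -0.0006
```

Request:
{"op": "arm_command", "data": {"plan": [[[0.01, -0.006, -0.003, 0, 0, 0, 0], [0.006, 0, 0, 0, 0, 0, 0], [0, 0, 0, 0, 0, 0, 0], [0, 0, 0, 0, 0, 0, 0]]]}}

```text
t: 2.95
tool_pos: [0.4656, -0.1702, 0.0813]
tool_rot: [2.016, 0.383, -1.987]
contact_force: [-0.3, 0.6, 0.7]
opening: -0.0001
```

Request:
{"op": "arm_command", "data": {"plan": [[[0.006, -0.004, -0.001, 0, 0, 0, 0], [0.003, 0, 0, 0, 0, 0, 0], [0, 0, 0, 0, 0, 0, 0]]]}}

```text
t: 3.2
tool_pos: [0.4666, -0.1663, 0.0734]
tool_rot: [2.018, 0.381, -1.983]
contact_force: [-0.2, 0.1, -0.8]
opening: -0.0004
```

Request:
{"op": "arm_command", "data": {"plan": [[[0.002, 0, 0, 0, 0, 0, 0], [0.002, 0, 0, 0, 0, 0, 0]]]}}

```text
t: 3.37
tool_pos: [0.4672, -0.1663, 0.0698]
tool_rot: [2.018, 0.381, -1.981]
contact_force: [0.3, 0.7, 0.2]
opening: -0.0002
```

Request:
{"op": "arm_command", "data": {"plan": [[[0.002, 0, 0, 0, 0, 0, 0], [0.001, 0, 0, 0, 0, 0, 0]]]}}

```text
t: 3.53
tool_pos: [0.4673, -0.1664, 0.0665]
tool_rot: [2.018, 0.38, -1.981]
contact_force: [0.2, 0.5, 0.1]
opening: -0.0
```

Request:
{"op": "arm_command", "data": {"plan": [[[0.001, 0, 0, 0, 0, 0, 0], [0.001, 0, 0, 0, 0, 0, 0]]]}}

```text
t: 3.7
tool_pos: [0.4674, -0.1664, 0.0642]
tool_rot: [2.018, 0.381, -1.981]
contact_force: [0.4, 0.3, 0.3]
opening: -0.0001
```

Request:
{"op": "arm_command", "data": {"plan": [[[0.001, 0, 0, 0, 0, 0, 0], [0.001, 0, 0, 0, 0, 0, 0]]]}}

```text
t: 3.87
tool_pos: [0.4674, -0.1665, 0.062]
tool_rot: [2.018, 0.38, -1.981]
contact_force: [-0.4, 0.3, 0.5]
opening: -0.0001
```

Request:
{"op": "arm_command", "data": {"plan": [[[0.001, 0, 0, 0, 0, 0, 0], [0.001, 0, 0, 0, 0, 0, 0]]]}}

```text
t: 4.03
tool_pos: [0.4675, -0.1666, 0.0598]
tool_rot: [2.018, 0.38, -1.981]
contact_force: [-0.1, -0.1, 0.2]
opening: 0.0002
```

No contact force 8 mm below the expected pad top, so I'll look before going further.

Run:
```python
from h import *
np.set_printoptions(precision=4,suppress=True)
a=(get_image("side")[120:340,200:430]);b=get_image("wrist")
cv2.imwrite("pics/c2.png",np.hstack([cv2.resize(a[:,:,::-1],(400,383)),cv2.resize(b[:383+97:,:,::-1],(400,300))[:].repeat(1,0) if 0 else cv2.copyMakeBorder(cv2.resize(b[:,:,::-1],(400,300)),0,83,0,0,0)]))
o=ctrl.get_obs();print(o["tool_pos"],o["contact_force"],o["q"])
```

```text
[ 0.4673 -0.1665  0.0596] [-0.6716 -0.2969  0.3909] [-0.4914 -0.1575  2.0446 -0.0015  1.2306  0.6877]
```

View pics/c2.png

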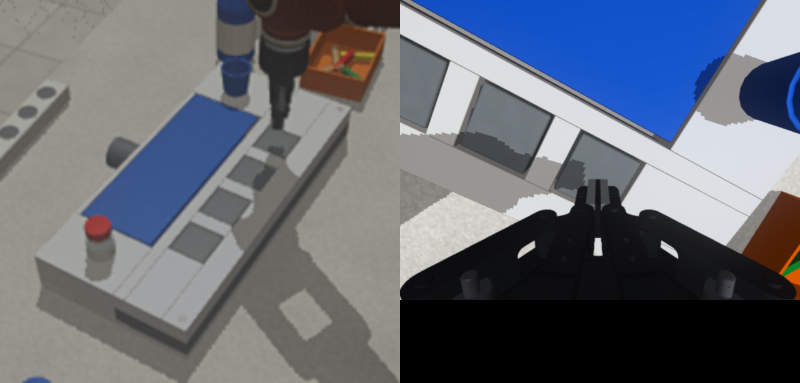

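Run:
```python
from h import *
np.set_printoptions(precision=4,suppress=True)
c=calibration("wrist");H=np.linalg.inv(np.array(c["hand_eye"]))
for x in(0,-.013,-.019):
  for y in (-.0145,0,.0145):
    q=(H@[x,y,0,1])[:3];print(x,y,q[:2]/q[2]*[c["fx"],c["fy"]]+[c["cx"],c["cy"]],q[2])
print(T())
for p in [[.4642,-.1654,.068],[.4642,-.1654,.058]]:
    q=(np.linalg.inv(c2w("wrist"))@np.r_[p,1])[:3];print(q[:2]/q[2]*[c["fx"],c["fy"]]+[c["cx"],c["cy"]])
```

```text
0 -0.0145 [288.1386 274.1042] 0.19353391659316668
0 0 [314.0144 274.066 ] 0.19355348290688618
0 0.0145 [339.885  274.0277] 0.19357304922060567
-0.013 -0.0145 [286.2423 283.2254] 0.18105471400038606
-0.013 0 [313.9016 283.1835] 0.18107428031410555
-0.013 0.0145 [341.5549 283.1416] 0.18109384662782504
-0.019 -0.0145 [285.276  287.8732] 0.1752950820344873
-0.019 0 [313.8441 287.8294] 0.17531464834820681
-0.019 0.0145 [342.4058 287.7856] 0.17533421466192628
[[ 0.0204  0.382  -0.9239  0.4673]
 [-0.0125 -0.924  -0.3823 -0.1665]
 [-0.9997  0.0193 -0.0141  0.0596]
 [ 0.      0.      0.      1.    ]]
[310.1965 283.9558]
[310.1243 277.2155]
```

Request:
{"op": "arm_command", "data": {"plan": [[[0.001, 0, 0, 0, 0, 0, 0], [0.001, 0, 0, 0, 0, 0, 0]]]}}

```text
t: 4.3
tool_pos: [0.4676, -0.1666, 0.0578]
tool_rot: [2.018, 0.38, -1.981]
contact_force: [0.2, -0.2, -0.7]
opening: -0.0002
```

Request:
{"op": "arm_command", "data": {"plan": [[[0.001, 0, 0, 0, 0, 0, 0], [0.001, 0, 0, 0, 0, 0, 0]]]}}

```text
t: 4.47
tool_pos: [0.4677, -0.1667, 0.0557]
tool_rot: [2.018, 0.38, -1.981]
contact_force: [0.1, 0.7, 0.5]
opening: 0.0003
```

Run:
```python
from h import *
np.set_printoptions(precision=4,suppress=True)
b=get_image("wrist");s=get_image("side")
P=np.array([[.4895,.0887],[.4809,.0038],[.4721,-.0813],[.4642,-.1654]])
ims=[]
for cam,g in(("wrist",b),("side",s)):
    im=g[:,:,::-1].copy();c=calibration(cam);Mi=np.linalg.inv(c2w(cam))
    def pj(p):
        q=(Mi@np.r_[p,1])[:3];return tuple(int(v) for v in q[:2]/q[2]*[c["fx"],c["fy"]]+[c["cx"],c["cy"]])
    for p in P: cv2.drawMarker(im,pj(np.r_[p,.068]),(0,0,255),markerSize=8)
    cv2.drawMarker(im,pj(T()[:3,3]),(0,255,0),markerSize=8)
    ims.append(im)
a=cv2.resize(ims[0][130:380,120:520],(800,500))[:300]
d=cv2.resize(ims[1][140:290,230:430],(400,300))
cv2.imwrite("pics/c3.png",np.vstack([a,np.hstack([d,cv2.resize(ims[1],(400,300))])]))
M=c2w("wrist")
for th in["lint_box","hatch"]:
    for r in mark_of("wrist",th)[:1]: print(th,r["conf"],w(M,r["at"]))
```

```text
lint_box 0.66 [ 0.5387 -0.0435 -0.0012]
hatch 0.71 [ 0.5297 -0.047   0.0619]
```

View pics/c3.png

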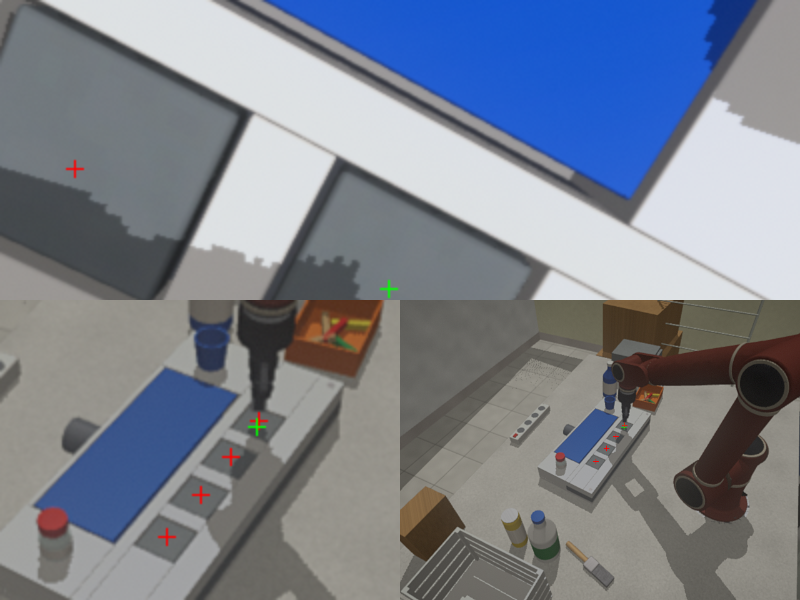

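In the side view the pads are where I computed them, but the visible fingertip is well short of the reported TCP (green). The fingers are still hovering about 1–2 cm above the pad, so I'll keep lowering gently.

Request:
{"op": "arm_command", "data": {"plan": [[[0.001, 0, 0, 0, 0, 0, 0], [0.001, 0, 0, 0, 0, 0, 0]]]}}

```text
t: 4.83
tool_pos: [0.468, -0.1668, 0.054]
tool_rot: [2.018, 0.38, -1.98]
contact_force: [-0.1, -0.7, -0.3]
opening: 0.0004
```

Request:
{"op": "arm_command", "data": {"plan": [[[0.001, 0, 0, 0, 0, 0, 0], [0.001, 0, 0, 0, 0, 0, 0]]]}}

```text
t: 5.0
tool_pos: [0.4681, -0.1669, 0.0519]
tool_rot: [2.018, 0.379, -1.98]
contact_force: [-0.4, 0.5, -0.3]
opening: 0.0006
```

Request:
{"op": "arm_command", "data": {"plan": [[[0.001, 0, 0, 0, 0, 0, 0], [0.001, 0, 0, 0, 0, 0, 0]]]}}

```text
t: 5.17
tool_pos: [0.4682, -0.1669, 0.0496]
tool_rot: [2.018, 0.38, -1.98]
contact_force: [0.5, 0.1, -0.6]
opening: 0.0001
```

Request:
{"op": "arm_command", "data": {"plan": [[[0.001, 0, 0, 0, 0, 0, 0]]]}}

```text
t: 5.25
tool_pos: [0.4681, -0.167, 0.0485]
tool_rot: [2.018, 0.38, -1.98]
contact_force: [-0.0, 0.8, 0.1]
opening: 0.0002
```

Request:
{"op": "arm_command", "data": {"plan": [[[0.001, 0, 0, 0, 0, 0, 0]]]}}

```text
t: 5.33
tool_pos: [0.4682, -0.1669, 0.0473]
tool_rot: [2.018, 0.38, -1.98]
contact_force: [-0.2, -0.0, -0.5]
opening: 0.0001
```

Request:
{"op": "arm_command", "data": {"plan": [[[0.001, 0, 0, 0, 0, 0, 0], [0.001, 0, 0, 0, 0, 0, 0]]]}}

```text
t: 5.5
tool_pos: [0.4682, -0.1669, 0.045]
tool_rot: [2.018, 0.38, -1.98]
contact_force: [0.5, 0.2, -1.1]
opening: 0.0003
```

Request:
{"op": "arm_command", "data": {"plan": [[[0.001, 0, 0, 0, 0, 0, 0]]]}}

```text
t: 5.58
tool_pos: [0.4682, -0.1669, 0.0439]
tool_rot: [2.018, 0.38, -1.98]
contact_force: [-0.5, -0.0, 0.2]
opening: 0.0003
```

Request:
{"op": "arm_command", "data": {"plan": [[[0.001, 0, 0, 0, 0, 0, 0]]]}}

```text
t: 5.67
tool_pos: [0.4682, -0.167, 0.0428]
tool_rot: [2.018, 0.38, -1.98]
contact_force: [-0.8, -0.1, -0.0]
opening: 0.0002
```

Request:
{"op": "arm_command", "data": {"plan": [[[0.001, 0, 0, 0, 0, 0, 0]]]}}

```text
t: 5.75
tool_pos: [0.4682, -0.167, 0.0417]
tool_rot: [2.018, 0.38, -1.98]
contact_force: [0.5, -0.5, 0.9]
opening: 0.0001
```

Run:
```python
from h import *
print(T()[:3,3])
a=get_image("side")[140:290,230:430,::-1]
b=get_image("wrist")[150:350,180:446,::-1]
cv2.imwrite("pics/c4.png",np.hstack([cv2.resize(a,(400,300)),cv2.resize(b,(399,300))]))
```

```text
[ 0.46822013 -0.16695154  0.0416735 ]
```

View pics/c4.png

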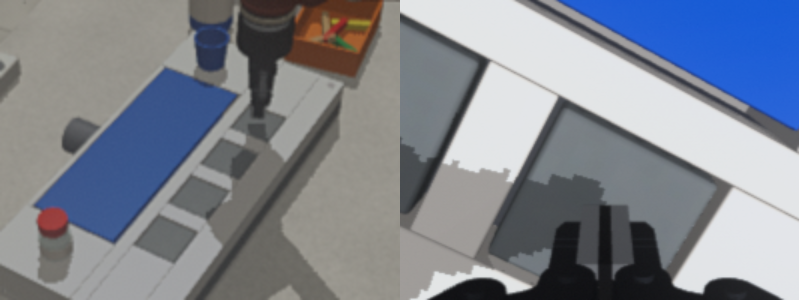

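The tip is now just above pad D, with a gap of a few mm, and the hatch is still flush. I'll keep creeping down.

Request:
{"op": "arm_command", "data": {"plan": [[[0.001, 0, 0, 0, 0, 0, 0]]]}}

```text
t: 5.93
tool_pos: [0.4683, -0.167, 0.0407]
tool_rot: [2.018, 0.38, -1.98]
contact_force: [1.3, -0.3, 0.3]
opening: 0.0004
```

Request:
{"op": "arm_command", "data": {"plan": [[[0.001, 0, 0, 0, 0, 0, 0]]]}}

```text
t: 6.02
tool_pos: [0.4683, -0.167, 0.0396]
tool_rot: [2.018, 0.38, -1.98]
contact_force: [0.7, -0.3, 1.2]
opening: -0.0001
```

Request:
{"op": "arm_command", "data": {"plan": [[[0.001, 0, 0, 0, 0, 0, 0]]]}}

```text
t: 6.1
tool_pos: [0.4684, -0.1671, 0.0386]
tool_rot: [2.018, 0.38, -1.98]
contact_force: [-0.2, -0.1, -0.8]
opening: -0.0001
```

Request:
{"op": "arm_command", "data": {"plan": [[[0.001, 0, 0, 0, 0, 0, 0]]]}}

```text
t: 6.18
tool_pos: [0.4684, -0.1671, 0.0375]
tool_rot: [2.018, 0.38, -1.98]
contact_force: [-0.1, -0.5, -0.7]
opening: 0.0001
```

Request:
{"op": "arm_command", "data": {"plan": [[[0.001, 0, 0, 0, 0, 0, 0]]]}}

```text
t: 6.27
tool_pos: [0.4685, -0.1671, 0.0364]
tool_rot: [2.018, 0.38, -1.98]
contact_force: [-0.6, 0.1, -1.3]
opening: 0.0
```

Request:
{"op": "arm_command", "data": {"plan": [[[0.001, 0, 0, 0, 0, 0, 0]]]}}

```text
t: 6.35
tool_pos: [0.4685, -0.1671, 0.0353]
tool_rot: [2.018, 0.38, -1.98]
contact_force: [-0.1, 1.0, -1.5]
opening: 0.0002
```

Request:
{"op": "arm_command", "data": {"plan": [[[0.001, 0, 0, 0, 0, 0, 0]]]}}

```text
t: 6.43
tool_pos: [0.4685, -0.1671, 0.0342]
tool_rot: [2.018, 0.38, -1.98]
contact_force: [-0.8, -0.6, 0.2]
opening: 0.0003
```

Request:
{"op": "arm_command", "data": {"plan": [[[0.001, 0, 0, 0, 0, 0, 0]]]}}

```text
t: 6.52
tool_pos: [0.4685, -0.1671, 0.0331]
tool_rot: [2.018, 0.38, -1.98]
contact_force: [0.2, -0.2, 0.3]
opening: 0.0003
```

Request:
{"op": "arm_command", "data": {"plan": [[[0.001, 0, 0, 0, 0, 0, 0]]]}}

```text
t: 6.6
tool_pos: [0.4685, -0.1671, 0.0319]
tool_rot: [2.018, 0.38, -1.98]
contact_force: [0.2, -0.7, -0.0]
opening: 0.0
```

Request:
{"op": "arm_command", "data": {"plan": [[[0.001, 0, 0, 0, 0, 0, 0]]]}}

```text
t: 6.68
tool_pos: [0.4685, -0.1672, 0.0308]
tool_rot: [2.018, 0.38, -1.98]
contact_force: [-0.1, 0.2, -0.4]
opening: -0.0001
```

Run:
```python
from h import *
o=ctrl.get_obs();print(o["tool_pos"],o["contact_force"],o["effort"],o["q"])
a=get_image("side")[130:250,290:410,::-1]
b=get_image("wrist")[150:350,180:446,::-1]
cv2.imwrite("pics/c5.png",np.hstack([cv2.resize(a,(400,400),interpolation=cv2.INTER_CUBIC),cv2.resize(b,(400,400))]))
```

```text
[ 0.46852026 -0.16715298  0.03080681] [-0.08794326  0.22024137 -0.40293572] [ 2.04582516e-04 -2.81475002e+01 -3.30943680e+01 -4.15350980e-03
 -5.79609268e-02 -1.98897436e-05] [-4.91507660e-01 -1.14802389e-01  2.05975275e+00 -1.51477459e-03
  1.17135763e+00  6.87673554e-01]
```

View pics/c5.png

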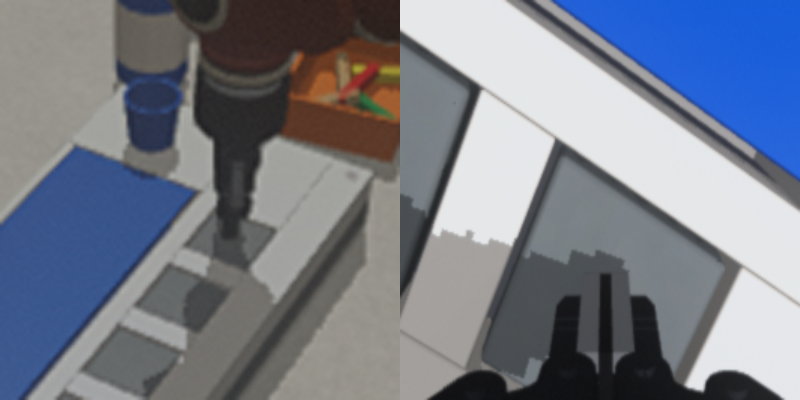

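The tip and its shadow are nearly touching on pad D and the hatch is still flush. The reported height is clearly offset from the real fingertip, so I'll go by force and keep creeping.

Request:
{"op": "arm_command", "data": {"plan": [[[0.001, 0, 0, 0, 0, 0, 0]]]}}

```text
t: 6.87
tool_pos: [0.4686, -0.1672, 0.0299]
tool_rot: [2.018, 0.38, -1.98]
contact_force: [-0.1, 0.3, -0.8]
opening: 0.0001
```

Request:
{"op": "arm_command", "data": {"plan": [[[0.001, 0, 0, 0, 0, 0, 0]]]}}

```text
t: 6.95
tool_pos: [0.4686, -0.1672, 0.0288]
tool_rot: [2.018, 0.38, -1.98]
contact_force: [-0.8, 0.1, 2.0]
opening: -0.0003
```

Request:
{"op": "arm_command", "data": {"plan": [[[0.001, 0, 0, 0, 0, 0, 0]]]}}

```text
t: 7.03
tool_pos: [0.4686, -0.1672, 0.0281]
tool_rot: [2.018, 0.38, -1.981]
contact_force: [-2.3, 0.8, 3.5]
opening: -0.0003
```

Request:
{"op": "arm_command", "data": {"plan": [[[0.001, 0, 0, 0, 0, 0, 0]]]}}

```text
t: 7.12
tool_pos: [0.4686, -0.1672, 0.0273]
tool_rot: [2.018, 0.38, -1.981]
contact_force: [-1.9, 0.5, 2.7]
opening: -0.0002
```

Request:
{"op": "arm_command", "data": {"plan": [[[0.001, 0, 0, 0, 0, 0, 0]]]}}

```text
t: 7.2
tool_pos: [0.4686, -0.1672, 0.0266]
tool_rot: [2.018, 0.38, -1.981]
contact_force: [-2.1, 0.4, 3.4]
opening: 0.0002
```

Request:
{"op": "arm_command", "data": {"plan": [[[0.001, 0, 0, 0, 0, 0, 0]]]}}

```text
t: 7.28
tool_pos: [0.4686, -0.1672, 0.0258]
tool_rot: [2.018, 0.38, -1.981]
contact_force: [-1.9, 0.9, 3.8]
opening: 0.0
```

Contact is at a reported z of about 0.029, with a constant force of about 3.5–4 N over the last 2.3 mm. That matches the catch rather than rubber. I'll continue and watch the force.

Request:
{"op": "arm_command", "data": {"plan": [[[0.001, 0, 0, 0, 0, 0, 0], [0.001, 0, 0, 0, 0, 0, 0]]]}}

```text
t: 7.45
tool_pos: [0.4686, -0.1672, 0.0239]
tool_rot: [2.017, 0.381, -1.982]
contact_force: [-1.5, 1.0, 4.6]
opening: -0.0001
```

Request:
{"op": "arm_command", "data": {"plan": [[[0.001, 0, 0, 0, 0, 0, 0], [0.001, 0, 0, 0, 0, 0, 0]]]}}

```text
t: 7.62
tool_pos: [0.4686, -0.1672, 0.0218]
tool_rot: [2.017, 0.381, -1.982]
contact_force: [-1.8, 1.4, 4.0]
opening: 0.0001
```

Run:
```python
from h import *
print(T()[:3,3],ctrl.get_obs()["contact_force"])
a=get_image("side")[130:290,230:430,::-1]
b=get_image("wrist")[100:350,150:483,::-1]
cv2.imwrite("pics/c6.png",np.hstack([cv2.resize(a,(400,320),interpolation=cv2.INTER_CUBIC),cv2.resize(b,(400,320))]))
```

```text
[ 0.46859409 -0.16721304  0.02177865] [-1.78992097  1.43370966  4.02522207]
```

View pics/c6.png

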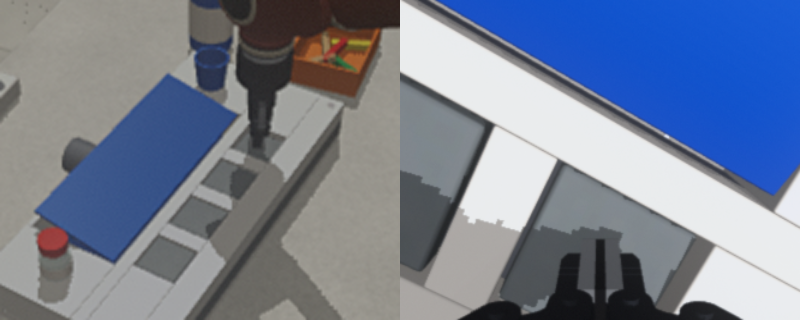

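The hatch is visibly rising in the side view and pad D is sinking, so D is the catch. I'll push it on to the stop.

Request:
{"op": "arm_command", "data": {"plan": [[[0.001, 0, 0, 0, 0, 0, 0], [0.001, 0, 0, 0, 0, 0, 0]]]}}

```text
t: 7.88
tool_pos: [0.4686, -0.1672, 0.0196]
tool_rot: [2.017, 0.381, -1.982]
contact_force: [-2.2, 1.2, 4.8]
opening: 0.0
```

Request:
{"op": "arm_command", "data": {"plan": [[[0.001, 0, 0, 0, 0, 0, 0]]]}}

```text
t: 7.97
tool_pos: [0.4686, -0.1672, 0.0186]
tool_rot: [2.017, 0.381, -1.982]
contact_force: [-4.1, 2.4, 13.0]
opening: 0.0001
```

Request:
{"op": "arm_command", "data": {"plan": [[[0.001, 0, 0, 0, 0, 0, 0]]]}}

```text
t: 8.05
tool_pos: [0.4687, -0.1672, 0.0185]
tool_rot: [2.016, 0.382, -1.983]
contact_force: [-7.8, 3.8, 16.6]
opening: -0.0001
```

Request:
{"op": "arm_command", "data": {"plan": [[[0.001, 0, 0, 0, 0, 0, 0]]]}}

```text
t: 8.13
tool_pos: [0.4686, -0.1672, 0.0186]
tool_rot: [2.016, 0.382, -1.984]
contact_force: [-6.5, 3.3, 12.2]
opening: 0.0001
```

Request:
{"op": "arm_command", "data": {"plan": [[[0.001, 0, 0, 0, 0, 0, 0]]]}}

```text
t: 8.22
tool_pos: [0.4686, -0.1672, 0.0186]
tool_rot: [2.015, 0.383, -1.985]
contact_force: [-5.9, 3.2, 10.4]
opening: 0.0002
```

A firm stop after about 10 mm of travel. I'll lift straight up.

Request:
{"op": "arm_command", "data": {"plan": [[[-0.005, 0, 0, 0, 0, 0, 0], [-0.01, 0, 0, 0, 0, 0, 0], [-0.02, 0, 0, 0, 0, 0, 0], [-0.03, 0, 0, 0, 0, 0, 0], [-0.03, 0, 0, 0, 0, 0, 0], [-0.03, 0, 0, 0, 0, 0, 0], [-0.02, 0, 0, 0, 0, 0, 0], [0, 0, 0.02, 0, 0, 0, 0], [0, 0, 0.02, 0, 0, 0, 0], [0, 0, 0.02, 0, 0, 0, 0], [0, 0, 0, 0, 0, 0, 0], [0, 0, 0, 0, 0, 0, 0], [0, 0, 0, 0, 0, 0, 0]]]}}

```text
t: 9.3
tool_pos: [0.4115, -0.1904, 0.1741]
tool_rot: [2.022, 0.373, -1.969]
contact_force: [-0.6, -0.4, -0.3]
opening: 0.0003
```

Run:
```python
from h import *
np.set_printoptions(precision=4,suppress=True)
print(T()[:3,3],ctrl.get_obs()["contact_force"])
save("side","s7");M=c2w("side")
for th in ["stain_jar","dosing_cup","softener","peg_tray","hatch"]:
    for r in mark_of("side",th)[:1]: print(th,round(r["conf"],2),w(M,r["at"]))
```

```text
[ 0.4115 -0.1904  0.1741] [-0.6204 -0.3714 -0.2726]
stain_jar 0.62 [0.6069 0.1666 0.0672]
dosing_cup 0.6 [ 0.5827 -0.2571  0.0658]
softener 0.56 [ 0.6604 -0.4459 -0.006 ]
peg_tray 0.65 [ 0.4575 -0.4803 -0.0005]
hatch 0.97 [ 0.5317 -0.0435  0.0653]
```

View pics/s7.png

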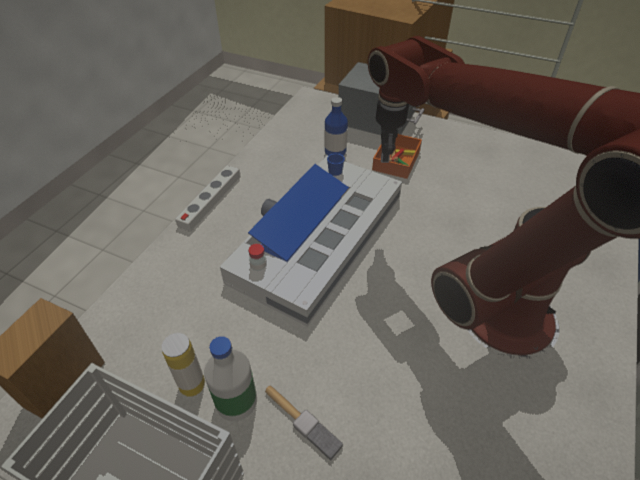

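The hand is clear, the hatch stands up from the box and the loose things are in place. A quick numeric check of the tilt before handing in.

Run:
```python
from h import *
get_image("side");m=cut_out("side","hatch")[0]["mask"]
c=calibration("side");Mi=np.linalg.inv(c2w("side"));yaw=np.radians(-5.7)
Rz=R.from_euler("z",yaw).as_matrix()
# box frame from pad centroid (mean of 4 pads is box (-.06,0))
b=np.array([.4767,-.0386,0])+Rz@[.06,0,0]
for a in np.arange(0,.46,.05):
    pts=[]
    for x,y in((0,-.167),(0,.167),(.125,.167),(.125,-.167)):
        p=b+Rz@np.array([-.007+x*np.cos(a),y,.069+x*np.sin(a)])
        q=(Mi@np.r_[p,1])[:3];pts.append(q[:2]/q[2]*[c["fx"],c["fy"]]+[c["cx"],c["cy"]])
    k=np.zeros((480,640),np.uint8);cv2.fillPoly(k,[np.int32(np.round(pts))],1);k=k>0
    print(round(a,2),"IoU",round((k&m).sum()/(k|m).sum(),3))
```

```text
0.0 IoU 0.785
0.05 IoU 0.815
0.1 IoU 0.845
0.15 IoU 0.886
0.2 IoU 0.906
0.25 IoU 0.934
0.3 IoU 0.942
0.35 IoU 0.928
0.4 IoU 0.92
0.45 IoU 0.898
```

```bash
python3 -c "
from h import *
print(finish_job(),ctrl.get_obs()['contact_force'])"
```

```text
the job is handed in; nothing more can be done
the job is handed in; nothing more can be done
```

The right-most pad (the -y end) was the catch. I pushed it home, lifted the hand clear and handed the job in; no verdict is reported.

- **Finding it:** It was the first pad I tried, so the other three were never touched. It gave at a steady 4 N or so and met a firm stop after about 10 mm of travel. The highest force I read was about 19 N.
- **Hatch:** It stands ajar in the last picture. A silhouette fit puts the tilt at roughly 0.3 rad. The peak is broad, with 0.25 to 0.35 rad fitting almost as well, so the fit alone doesn't rule out less than the required 0.27 rad. The firm stop at 10 mm points to the full 0.35 rad. I didn't measure separately that the hatch was at rest.
- **Loose things:** The jar, cup, softener and tray measured within about 6 mm of their first positions. I checked the detergent, can and brush only by eye in the picture, and they look unmoved.
- **Disagreement:** The pad was touched at a reported tool height of 0.029 m instead of the expected 0.068 m. The reported height sits about 39 mm below the real fingertip and I didn't find out why, so I relied on force and pictures for the push.

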